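# Lock the sweep-template pivot pin with its spring clip

## Task

Take the middle-sized spring clip out of the wooden rack and press it, mouth down, squarely into the groove of the pivot pin on the template stand until it is fully home around the pin, then let go of it. The pin's end play is not known, so find the groove by feel, go gently (the clip must never bear on the pin with more than 30 N, the squeeze of its jaws included), and leave the other two clips in the rack.

Things in the scene. Friction and masses are not known exactly. Their poses are not given: they have to be found in the camera images.
- clip: Middle-sized steel spring clip, the one to fit: open C ring 8 mm thick, 34 mm across outside, 26 inside, a flat tab on its crown, mouth down; about 60 g. Origin: centre of the opening; x through its thickness (along the pin when fitted), y across, z to the tab; underside 12.4 mm below. A block in the crown, underside 10.3 mm above the origin, bears on the groove floor when home.
- clip_tab (a point): Middle of the clip's upright grip tab, 33 mm above the clip's origin, same axes. The tab is 22 mm wide (y), 8 mm thick (x) and 35 mm tall, from 15.5 to 50.5 mm above the clip's origin.
- clip_mouth (a point): Middle of the clip's mouth, 9.4 mm below its origin, same axes. A round nub of 3 mm radius stands 9.3 mm to either side (y) of this point, on two spring jaws that each yield up to 5 mm sideways. Pressed down over the groove, the nubs meet it with the origin about 18 mm above the axis; the push climbs to about 7 N (the jaws then squeeze with about 16 N in all), then falls as the clip snaps in.
- clip_small: A smaller steel clip of the same form (ring 23 mm across outside, tab 22 mm wide), standing in the rack; wrong size, leave it. Origin: centre of its opening.
- clip_large: A larger steel clip of the same form (ring 45 mm across outside, tab 22 mm wide), standing in the rack; wrong size, leave it. Origin: centre of its opening.
- rack: Wooden clip rack, fixed: base 150 mm (x) by 84 mm (y) by 10 mm, origin under its centre. Three slots run along its y, at x = -45, 0 and +45 mm, each 10 mm wide between rails reaching 24 mm above the table; slot floor at 10 mm. The three clips stand in the slots in any order, their y along the slots.
- stand: Pivot stand, fixed: timber base 110 mm wide, 30 thick, from x = -40 to +160 mm of its origin, which is on the table below point pin_axis. Two steel cheeks (the nearer at x = 45 to 57 mm, tops 112 mm high) carry a horizontal steel pin along the stand's x; a wooden template board hangs between them on the +y side. The pin's free end points to -x, towards the robot.
- pin_axis (a point): Point on the pin's axis, 85 mm above the table; x along the pin towards the cheeks, z up. It marks only the MIDDLE position of the groove: the pin has end play and rests up to 15 mm to either side along x, which this pose does not show: feel for it. An axial push under 25 N does not shift the pin. Correctly seated, the clip's origin lies on the axis.
- pin_level (a point): Point 25 mm above pin_axis, same axes: with its origin at this height the clip just clears the land but meets the collar when slid along +x. Pin from its free end inwards: land 26 mm in diameter, 13 long; groove 20 in diameter, 10 wide; collar 40 in diameter, 8 thick, its flat face being the groove's inner wall; 24 mm shaft. The clip goes home only in the groove; it cannot spread over the land.

How it is judged (in metres and radians):
On the way, in this order (a step that is already met when the one before it is completed fails the run):
1. the middle-sized clip is lifted clear of the rack (z of clip in the frame of rack above 0.06 m), for 0.1 s.
2. the clip is pressed fully home in the pin's groove (y of clip in the frame of pin_axis between -0.002 and 0.002 m and z of clip in the frame of pin_axis between -0.002 and 0.002 m and x of clip in the frame of pin_axis between -0.02 and 0.02 m and angle between the x axis of clip and the x axis of pin_axis, either way round below 0.15 rad), for 0.2 s.
At the end, for the whole second after the job is handed in: The clip sits in the pin's groove: its origin within 2 mm of the pin's axis sideways and in height, within 20 mm of the groove's middle position along the pin, its x within 0.15 rad of the pin's direction, at rest and released; the other two clips are within 15 mm of where they started (all of step 2 and distance of each of clip_small, clip_large from where it was at the start of the episode below 0.015 m and linear speed of clip below 0.02 m/s); the robot touches nothing.
It fails at once if the clip is pressed on the pin or stand with more than 30 N, all its contacts added up (contact force between clip and stand above 30 N).
It fails at once if the robot pushes on the pin or stand with more than 30 N (contact force between any of the fingers, the arm and stand above 30 N).
It fails at once if one of the other two clips is moved out of its place by more than 15 mm (not (distance of clip_small from where it was at the start of the episode below 0.015 m) or not (distance of clip_large from where it was at the start of the episode below 0.015 m)).
It also fails if it takes over 64 s, if anything falls off the work surface, if the arm or the gripper's body presses on something with over 40 N, if the wrist force passes 120 N, or if a joint passes its speed limit or range.

## Robot

A 6-joint arm with a two-finger parallel gripper is mounted at the origin on the work surface. World frame = base frame: x ahead of the robot, y to its left, z up, the work surface at z = 0. Lengths are in mm, angles in rad, forces in N, time in s.
With the tool pointing down it reaches from about 350 to 975 mm from the base axis. Payload 7.1 kg.
Tool frame: the origin (TCP) lies midway between the tips of the shut fingers; the grasp point (between the pads) lies 19 mm behind it (ctrl.grip_depth is the distance from the TCP to the grasp point, in mm); z points along the fingers, y is the line along which they close (so a half turn about z gives the same grasp; the last joint's range is limited). The gripper opens to 88 mm and grips with 3 to 60 N. Pads are 20 mm wide; open, the fingers measure 115 mm over their backs; the gripper's body (75 mm by 178 mm) begins 61 mm behind the grasp point.
Start: joints at [1.298, 0.423, 1.63, -0, 1.089, -0.019], TCP at [156.896, 604.97, 222.675] pointing down, gripper open.
Joint ranges: [-3, 3], [-0.9, 2.11], [0.09, 2.58], [-1.31, 4.45], [0.11, 2.69], [-2.54, 2.54]. Speed limits (rad/s): [2.39, 2.39, 3.01, 3.14, 3.14, 3.14].

## Interface

Orientations are given as a rotation vector (axis times angle).
In Python, from workcell import ctrl, cams gives the robot as it stands.
- The arm moves only by the tool move_arm, never from a script. Its argument "steps" is a list of rows, each a list of 3 entries, a list of its own where there are three numbers: the shift along the tool's x, y, z in units of 25 mm (1.0 is 25 mm), then the turn about the tool's z in units of 5 degrees (1.0 is 5 degrees), then the closure, from 0 (fully open) to 1 (shut). A call has 1 to 20 rows; each row shifts and turns the commanded pose from where the row before left it, along the tool's axes as they then stand; what a row does not reach is not made up. A row lasts 1/12 s, in which the tool goes at most 41.7 mm and 7.16 degrees, less where a joint would pass 70% of its speed; a pose out of reach is approached as far as the arm can. A call is refused whole if a number of a shift passes 1 or a number of a turn 1, either way. A call with a gripper value outside its range is refused whole. The fingers move at their own pace and stop on an object; the grip force is fixed at half the most. Time passes only in rows, so rows that do not move let the fingers close. It gives the time, the measured TCP pose, the force, the opening and the grip force at its end, in the units of the state.
- ctrl.get_obs(): the state, without advancing time (a new reading comes with each control period).
- cams.get_image(name): name is "side" or "top"; returns a dict with "image" (400x640x3 uint8, red, green, blue), "camera_matrix" (3x3 intrinsics, pixels), "xyz" and "rotation" of the camera in the world. Camera axes: x right, y down, z forward; pixel columns grow to the right and rows downward; lengths in mm; the calibration is good to about 2 mm. A picture is of the moment at which its call begins. There is no depth.
- ctrl.close_job(): hands the job in; it is judged then, once.
Trained networks look in the newest picture that a camera, given by its name, has taken for a name from the list of things; names that differ only in an ending like _2 or _b are one class to them, and where a whole thing is asked for, a point or a joint stands for the part that bears it (a point fixed in the world has none). Each returns a list of dicts, best first, with "p" (0 to 1); they miss things now and then, are a little off and sometimes report something else, mostly with a low value. They report only what shows in the picture. A call takes as long as a camera call.
- cams.boxes_of(camera, thing): "rect" ([centre column, centre row, width, height] in pixels, round what is visible of it).
- cams.cut_out(camera, thing): "pixels" (400x640 bool, what is visible of it) and "rect" ([centre column, centre row, width, height] in pixels, round what is visible of it).
The state is a dict: "t": time; "qpos": joint angles; "qvel": joint speeds; "joint_torque": joint torques, N m; "ee_pos": TCP position; "orientation": TCP orientation; "ft_force": force on the tool from outside, world axes, zero at the start; "moment": the same for the moment, N m; "width": finger opening in mm; "grasp_force": force on a finger pad.
Only numpy, scipy, OpenCV 4.12 (cv2) and the standard library are available. Lean on these libraries where they do the work, as an engineer would, in place of code of your own. Each camera call takes 0.05 s, during which the arm holds its last target. There are 200 camera calls.

## Working session

There is one attempt and no reset: what is moved stays moved. The work goes in short steps, Python scripts to look and compute and a tool call to move; the robot and the scene stay as the last step left them, time stands still between calls to the robot, and variables do not carry over. Pictures are saved under pics/ and viewed, at most 10 in all, crops included, and the job is handed in when it is done.

Besides the shell and the picture viewer there is one more tool, called after "Emit:" as a command line: name --argument value ..., lists and objects as JSON in quotes. move_arm: Moves the arm, as the interface text tells. Its arguments: {"type":"object","properties":{"steps":{"type":"array"}},"required":["steps"]}

```bash
mkdir -p pics
cat > h.py <<'E'
import numpy as np, cv2
from workcell import ctrl, cams
def P(c): 
    R=np.array(c["rotation"]);R=R if R.shape==(3,3) else cv2.Rodrigues(R)[0]
    return np.array(c["camera_matrix"]),R,np.array(c["xyz"])
def ray(c,uv):
    K,R,t=P(c); d=R@np.linalg.inv(K)@np.array([uv[0],uv[1],1.]); return t,d/np.linalg.norm(d)
def proj(c,X):
    K,R,t=P(c); p=K@(R.T@(np.array(X,float)-t)); return p[:2]/p[2]
def atz(c,uv,z):
    t,d=ray(c,uv); return t+d*(z-t[2])/d[2]
def tri(c1,a,c2,b):
    t1,d1=ray(c1,a);t2,d2=ray(c2,b)
    s=np.linalg.lstsq(np.c_[d1,-d2],t2-t1,rcond=None)[0]
    p,q=t1+s[0]*d1,t2+s[1]*d2; return (p+q)/2,np.linalg.norm(p-q)
E
python3 - <<'E'
from h import *
for n in("side","top"):
    c=cams.get_image(n); np.save(n+".npy",c,allow_pickle=True)
    cv2.imwrite(f"pics/{n}0.png",c["image"][:,:,::-1])
    print(n,c["xyz"],P(c)[0].round(1).tolist(),P(c)[1].round(3).tolist())
    for th in("clip","clip_small","clip_large","clip_tab","rack","stand","pin_axis"):
        try: print(th,[(round(b["p"],2),np.round(b["rect"],1).tolist()) for b in cams.boxes_of(n,th)][:4])
        except Exception as e: print(th,e)
o=ctrl.get_obs();print({k:np.round(v,3).tolist() for k,v in o.items()},ctrl.grip_depth)
E
```

```text
side [ 225.22097787 -525.98519323  568.65552957] [[425.0, 0.0, 314.2], [0.0, 425.0, 191.8], [0.0, 0.0, 1.0]] [[0.804, -0.4, 0.44], [-0.595, -0.528, 0.606], [-0.009, -0.749, -0.663]]
clip [(0.78, [378.4, 258.8, 15.0, 33.4]), (0.61, [268.8, 168.9, 103.5, 108.2])]
clip_small [(0.84, [356.7, 273.0, 13.0, 30.4]), (0.7, [380.0, 278.3, 100.7, 75.4])]
clip_large [(0.68, [398.8, 243.5, 22.9, 42.4])]
clip_tab [(0.76, [377.4, 257.8, 14.4, 31.7])]
rack [(0.78, [379.0, 275.7, 100.6, 77.8])]
stand [(0.72, [271.7, 168.1, 105.4, 110.4]), (0.21, [377.2, 259.3, 17.4, 30.4])]
pin_axis [(0.89, [269.6, 168.9, 104.8, 104.8])]
top [467.9268374  -93.52849764 842.08745069] [[405.6, 0.0, 316.2], [0.0, 405.6, 199.8], [0.0, 0.0, 1.0]] [[-0.016, -0.991, 0.131], [-1.0, 0.015, -0.01], [0.008, -0.132, -0.991]]
clip []
clip_small [(0.39, [381.2, 226.2, 13.5, 7.7])]
clip_large [(0.64, [380.7, 180.1, 20.0, 8.0])]
clip_tab []
rack [(0.85, [381.1, 207.9, 43.5, 71.4])]
stand [(0.88, [208.1, 215.7, 126.8, 107.9])]
pin_axis [(0.86, [209.7, 215.9, 126.9, 109.9])]
{'t': 0.8, 'qpos': [1.298, 0.423, 1.63, 0.0, 1.089, -0.019], 'qvel': [0.0, -0.002, -0.0, 0.001, 0.001, -0.001], 'joint_torque': [0.001, -54.45, -27.404, 0.064, 0.017, -0.0], 'ee_pos': [156.908, 604.986, 222.692], 'orientation': [-0.398, -3.116, -0.0], 'ft_force': [0.019, 0.253, -0.64], 'moment': [0.046, 0.023, -0.026], 'grasp_force': 0.0, 'width': 87.84} 18.700000000000003
```

Run:
```python
from h import *
a=np.load("side.npy",allow_pickle=True).item()["image"];b=np.load("top.npy",allow_pickle=True).item()["image"]
f=lambda im,x,y,w,h,s:cv2.resize(im[y:y+h,x:x+w,::-1],None,fx=s,fy=s,interpolation=cv2.INTER_CUBIC)
# side crop x200..440,y100..320 ; top crop x130..430 y140..290
cv2.imwrite("pics/s1.png",f(a,200,110,260,195,3)); cv2.imwrite("pics/t1.png",f(b,135,145,275,140,2.9))
```

```text
(no output)
```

View pics/s1.png

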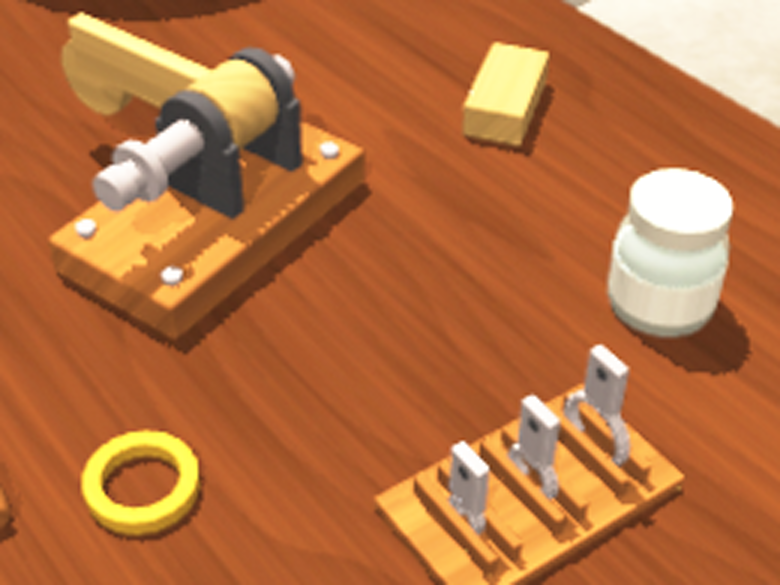

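View pics/t1.png

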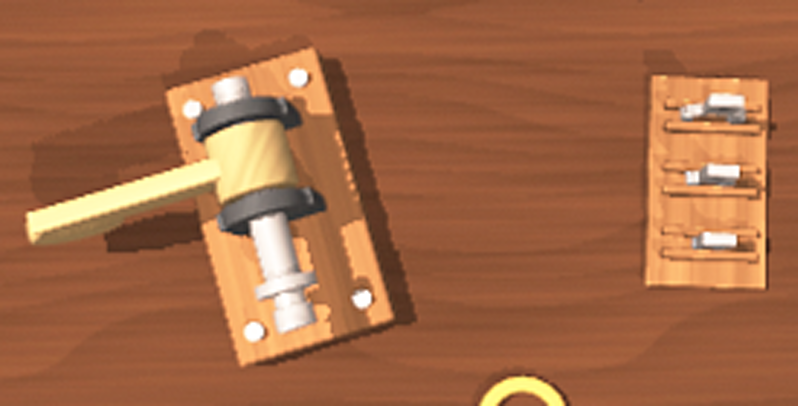

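The side view shows the three clips upright in the rack, with the middle one in the centre slot: its tab top is at about (379,244) in side and (384,205) in top. The stand's pin has its free end at about (236,172) in side and (236,259) in top. The collar is just behind that end, and the groove lies between the two.

```bash
cat > m.py <<'E'
from h import *
from scipy.optimize import least_squares
S=np.load("side.npy",allow_pickle=True).item();T=np.load("top.npy",allow_pickle=True).item()
t=lambda x,y:(135+x/2.9-.3,145+y/2.9-.3); s=lambda x,y:(200+x/3-.3,110+y/3-.3)
def fit(model,obs,x0):
    def pts(p):
        c,q=np.cos(p[2]),np.sin(p[2]); return [np.array([p[0]+c*X-q*Y,p[1]+q*X+c*Y,Z+p[3]]) for X,Y,Z in model]
    f=lambda p:np.concatenate([proj(c,pts(p)[i])-uv for c,i,uv in obs])
    r=least_squares(f,x0,loss="soft_l1"); return r.x,f(r.x).reshape(-1,2)
E
python3 - <<'E'
from m import *
st=[t(166,92),t(314,47),t(392,320),t(242,364)]
print([atz(T,u,30).round(1).tolist() for u in st])
rk=[t(651,75),t(768,82),t(766,288),t(645,287)]
print([atz(T,u,10).round(1).tolist() for u in rk])
# stand: tool side -x lies towards robot
M=[(160,55,30),(160,-55,30),(-40,-55,30),(-40,55,30),(-40,-55,0)]
obs=[(T,i,np.array(u)) for i,u in enumerate(st)]+[(S,3,np.array(s(53,243))),(S,2,np.array(s(180,312))),(S,1,np.array(s(366,156)))]
x,r=fit(M,obs,[500,100,.2,0]);print("stand",x.round(3),r.round(1).tolist())
M=[(75,42,10),(75,-42,10),(-75,-42,10),(-75,42,10)]
obs=[(T,i,np.array(u)) for i,u in enumerate(rk)]+[(S,3,np.array(s(377,500))),(S,1,np.array(s(683,478)))]
x,r=fit(M,obs,[450,-250,0,0]);print("rack",x.round(3),r.round(1).tolist())
print("tabtop",tri(T,t(722,172),S,s(538,403)))
print("pin end ctr",tri(T,t(296,328),S,s(112,188)))
for im,nm,th in((S,"side","clip"),(T,"top","clip"),(S,"side","clip_tab")):
    for d in cams.cut_out(nm,th)[:2]:
        y,x=np.nonzero(d["pixels"]);print(nm,th,round(d["p"],2),np.round(d["rect"],1),x.mean().round(1),y.mean().round(1),len(x))
E
```

```text
[[627.2, 149.8, 30.0], [657.9, 46.6, 30.0], [466.5, -8.1, 30.0], [438.5, 93.8, 30.0]]
[[638.5, -192.8, 10.0], [632.1, -277.1, 10.0], [484.5, -269.3, 10.0], [486.6, -184.0, 10.0]]
stand [ 4.92943e+02  5.54540e+01  2.88000e-01 -1.26990e+01] [[-0.0, -0.5], [0.3, -0.5], [0.9, -1.9], [-0.1, -0.5], [-1.3, 0.3], [-2.4, 0.6], [-0.5, -0.4]]
rack [ 5.61993e+02 -2.32392e+02 -5.10000e-02 -6.34700e+00] [[0.4, 0.3], [-0.2, -0.6], [-0.1, -0.1], [0.9, -1.2], [-1.5, -0.2], [-0.3, 0.3]]
tabtop (array([ 560.58369203, -230.71577335,   73.71730189]), np.float64(2.1952280949433205))
pin end ctr (array([464.78395201,  46.08484097,  84.24054986]), np.float64(5.073675899808807))
side clip 0.86 [379.1 261.9  18.5  29.7] 379.1 257.5 316
top clip 0.47 [380.1 206.9  20.3   7. ] 380.5 205.1 92
top clip 0.38 [208.5 216.3 125.2 109. ] 225.0 215.3 6127
side clip_tab 0.67 [376.8 257.7  10.8  33.8] 379.0 257.5 349
```

Run:
```python
from m import *
f=lambda c,x,y:cv2.resize(c["image"][y:y+36,x:x+49,::-1],(392,288),interpolation=cv2.INTER_CUBIC)
# 8x crops
A=np.vstack([np.hstack([f(T,215,225),f(S,228,146)]),np.hstack([f(T,360,188),f(S,355,238)])])
cv2.imwrite("pics/mont.png",A)
```

```text
(no output)
```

View pics/mont.png

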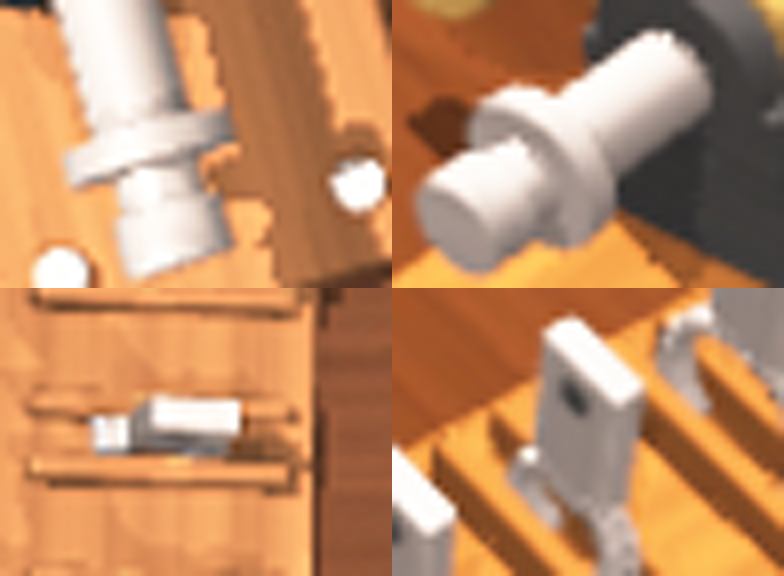

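Run:
```python
from m import *
tp=lambda x,y:(215+x/8-.44,225+y/8-.44); sp=lambda x,y:(228+(x-392)/8-.44,146+y/8-.44)
tt=lambda x,y:(360+x/8-.44,188+(y-288)/8-.44); ss=lambda x,y:(355+(x-392)/8-.44,238+(y-288)/8-.44)
print("tab ctr",tri(T,tt(196,417),S,ss(592,360)), "top@72.9",atz(T,tt(196,417),72.9),"side@72.9",atz(S,ss(592,360),72.9))
a=atz(T,tt(153,416),72.9);b=atz(T,tt(239,418),72.9);print("tab y axis",a-b)
a=atz(S,ss(550,328),72.9);b=atz(S,ss(631,394),72.9);print("tab side",a-b)
print("pin end tri",tri(T,tp(183,262),S,sp(457,230)),"side@85",atz(S,sp(457,230),85))
for n,q in(("shaft",(107,0)),("land",(181,250)),("end",(183,262)),("collar",(153,160))): print(n,atz(T,tp(*q),85).round(1))
# collar front, side: ellipse centre of front face
print("collar side",atz(S,sp(533,172),85).round(1))
M=[(160,55,30),(160,-55,30),(-40,-55,30),(-40,55,30)]
st=[t(166,92),t(314,47),t(392,320),t(242,364)]
import m
obs=[(T,i,np.array(u)) for i,u in enumerate(st)]
f=lambda p:fit(M,obs,p)
def pts(p): c,q=np.cos(p[2]),np.sin(p[2]); return [np.array([p[0]+c*X-q*Y,p[1]+q*X+c*Y,Z]) for X,Y,Z in M]
for nm,o in(("top",obs),("side",[(S,3,np.array(s(53,243))),(S,2,np.array(s(178,316))),(S,1,np.array(s(366,156)))])):
    r=least_squares(lambda p:np.concatenate([proj(c,pts(p)[i])-uv for c,i,uv in o]),[493,55,.28]);print(nm,r.x.round(3),r.fun.round(1))
```

```text
tab ctr (array([ 561.49310911, -232.16577367,   68.63665872]), np.float64(1.4210455071045573)) top@72.9 [ 560.39928054 -230.97075429   72.9       ] side@72.9 [ 559.27952609 -234.99365694   72.9       ]
tab y axis [ 0.79510183 20.57423762  0.        ]
tab side [-9.48507265e-01  2.15696394e+01  5.68434189e-14]
pin end tri (array([463.89655804,  46.59311821,  79.88847683]), np.float64(1.1409124691441037)) side@85 [461.87884854  40.29492448  85.        ]
shaft [524.2  64.2  85. ]
land [466.2  46.4  85. ]
end [463.4  45.9  85. ]
collar [486.9  53.1  85. ]
collar side [486.1  48.5  85. ]
top [4.90005e+02 5.37780e+01 2.82000e-01] [-0.7 -0.5  0.5 -0.5  1.1 -0.2 -0.9  1.2]
side [4.87971e+02 4.03850e+01 2.98000e-01] [-1.2  0.7 -0.2 -0.   1.5 -1.3]
```

The second row of the montage shows the middle clip's tab face at about (384,204) in top and (379.6,246.6) in side. The pin's land, groove and collar are clear, and the collar face is at about (234,244.6) in top. The two views differ by about 4 mm in y, which I will settle from the gripper. First I turn the tool so the fingers close across the tab's thickness, with the opening narrowed to clear the neighbouring clips.

Emit:
move_arm --steps '[[[0, 0, 0], 1, 0.55], [[0, 0, 0], 1, 0.55], [[0, 0, 0], 1, 0.55], [[0, 0, 0], 1, 0.55], [[0, 0, 0], 1, 0.55], [[0, 0, 0], 1, 0.55], [[0, 0, 0], 1, 0.55], [[0, 0, 0], 1, 0.55], [[0, 0, 0], 1, 0.55], [[0, 0, 0], 1, 0.55], [[0, 0, 0], 1, 0.55], [[0, 0, 0], 1, 0.55], [[0, 0, 0], 1, 0.55], [[0, 0, 0], 1, 0.55], [[0, 0, 0], 1, 0.55], [[0, 0, 0], 0.6, 0.55]]'

```text
t: 2.28
ee_pos: [156.9, 605.0, 222.7]
orientation: [-2.275, -2.167, -0.0]
ft_force: [-0.4, -0.2, -0.5]
width: 39.4
grasp_force: 0.0
```

```bash
cat >> h.py <<'E'
def plan(tx,ty,tz,th):
    o=ctrl.get_obs();p=np.array(o["ee_pos"]);R=cv2.Rodrigues(np.array(o["orientation"]))[0]
    cur=np.arctan2(R[1,1],R[0,1]); d=(np.array([tx,ty,tz])-p)
    print("t",round(o["t"],2),"tcp",p.round(2),"theta",cur.round(4),"tilt",R[:,2].round(4),"w",round(o["width"],2),"F",np.round(o["ft_force"],2),"g",round(o["grasp_force"],1),"q6",round(o["qpos"][5],3))
    print("turn units",((cur-th)/np.radians(5)).round(3),"tool units now",(R.T@d/25).round(3))
    c,s=np.cos(th),np.sin(th); Rt=np.array([[-s,c,0],[c,s,0],[0,0,-1]]).T
    print("tool units after turn",(Rt.T@d/25).round(3),"mm",d.round(2))
E
python3 -c "
from h import *
plan(560,-233,140,-0.045)"
```

```text
t 2.28 tcp [156.9  604.99 222.7 ] theta -0.0488 tilt [ 0.  0. -1.] w 39.35 F [-0.39 -0.18 -0.49] g 0.0 q6 1.347
turn units -0.044 tool units now [-32.693  17.74    3.307]
tool units after turn [-32.76   17.616   3.308] mm [ 403.1  -837.99  -82.7 ]
```

Emit:
move_arm --steps '[[[-1, 0.54, 0], 0, 0.55], [[-1, 0.54, 0], 0, 0.55], [[-1, 0.54, 0], 0, 0.55], [[-1, 0.54, 0], 0, 0.55], [[-1, 0.54, 0], 0, 0.55], [[-1, 0.54, 0], 0, 0.55], [[-1, 0.54, 0], 0, 0.55], [[-1, 0.54, 0], 0, 0.55], [[-1, 0.54, 0], 0, 0.55], [[-1, 0.54, 0], 0, 0.55], [[-1, 0.54, 0], 0, 0.55], [[-1, 0.54, 0], 0, 0.55], [[-1, 0.54, 0], 0, 0.55], [[-1, 0.54, 0], 0, 0.55], [[-1, 0.54, 0], 0, 0.55], [[-1, 0.54, 0], 0, 0.55], [[-1, 0.54, 0], 0, 0.55], [[-1, 0.54, 0], 0, 0.55], [[-1, 0.54, 0], 0, 0.55], [[-1, 0.54, 0], 0, 0.55]]'

```text
t: 3.95
ee_pos: [405.0, 92.1, 222.9]
orientation: [2.27, 2.171, 0.001]
ft_force: [0.9, 0.5, 0.6]
width: 39.4
grasp_force: 0.0
```

Emit:
move_arm --steps '[[[-1, 0.54, 0], 0, 0.55], [[-1, 0.54, 0], 0, 0.55], [[-1, 0.54, 0], 0, 0.55], [[-1, 0.54, 0], 0, 0.55], [[-1, 0.54, 0], 0, 0.55], [[-1, 0.54, 0], 0, 0.55], [[-1, 0.54, 0], 0, 0.55], [[-1, 0.54, 0], 0, 0.55], [[-1, 0.54, 0], 0, 0.55], [[-1, 0.54, 0.5], 0, 0.55], [[-1, 0.54, 0.5], 0, 0.55], [[-1, 0.54, 1], 0, 0.55], [[-0.7, 0.4, 1], 0, 0.55], [[0, 0, 0.3], 0, 0.55], [[0, 0, 0], 0, 0.55]]'

```text
t: 5.2
ee_pos: [560.6, -231.2, 137.5]
orientation: [-2.268, -2.167, 0.003]
ft_force: [-1.0, -0.4, -0.6]
width: 39.5
grasp_force: 0.0
```

Run:
```python
from h import *
plan(560,-233,140,-0.045)
p=ctrl.get_obs()["ee_pos"]; A=[]
for n,x0,y0 in(("side",340,190),("top",350,180)):
    c=cams.get_image(n); np.save(n+"2.npy",c,allow_pickle=True)
    print(n,"tcp px",proj(c,p).round(1))
    A.append(cv2.resize(c["image"][y0:y0+100,x0:x0+80,::-1],(400,500),interpolation=cv2.INTER_CUBIC))
cv2.imwrite("pics/g1.png",np.hstack(A))
```

```text
t 5.2 tcp [ 560.58 -231.24  137.53] theta -0.0459 tilt [-0.0045  0.0021 -1.    ] w 39.48 F [-0.96 -0.42 -0.58] g 0.0 q6 -0.365
turn units -0.01 tool units now [-0.071 -0.02  -0.099]
tool units after turn [-0.071 -0.02  -0.099] mm [-0.58 -1.76  2.47]
side tcp px [382.6 214.8]
top tcp px [390.6 199.1]
```

View pics/g1.png

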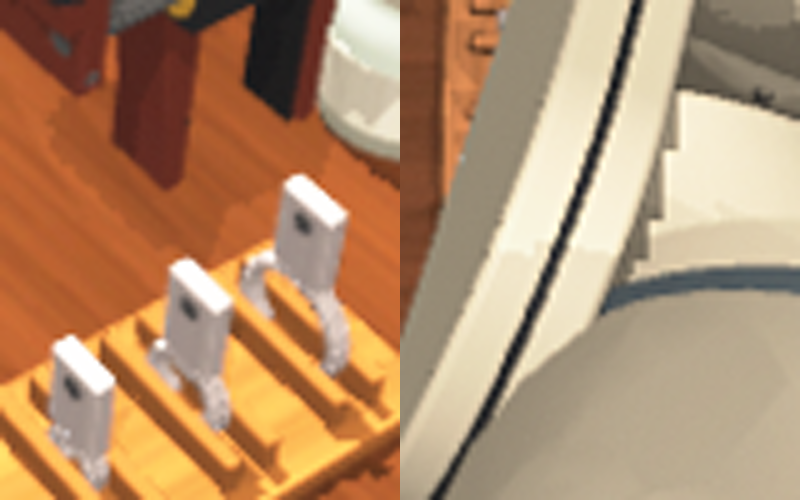

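The side view shows the open fingers at about (368,223) and (394,212), hanging above the clips, with the middle clip still in its slot. The top view is blocked by the arm. I use the known finger corners to measure the side camera's offset.

Run:
```python
from h import *
c=np.load("side2.npy",allow_pickle=True).item()
th=-0.0459;X=np.array([np.cos(th),np.sin(th),0]);Y=np.array([-np.sin(th),np.cos(th),0]);p=np.array([560.58,-231.24,137.53])
for nm,a,b,uv in(("L -y",-33.2,-10,(168,188)),("L +y",-33.2,10,(115,148)),("R +y",19.7,10,(245,97)),("R -y",19.7,-10,(295,131))):
    u=np.array([340+uv[0]/5-.4,190+uv[1]/5-.4]); 
    print(nm,(u-proj(c,p+a*X+b*Y)).round(2), (atz(c,u,137.5)-p-a*X-b*Y).round(1))
for uv in((191,283),): 
    u=(340+uv[0]/5-.4,190+uv[1]/5-.4);print(u,atz(c,u,72.9))
```

```text
L -y [ 4.11 -1.22] [ 6.2 -1.7 -0. ]
L +y [ 2.48 -0.78] [ 3.9 -0.9 -0. ]
R +y [0.27 3.47] [-4.8 -5.6 -0. ]
R -y [1.05 2.42] [-2.3 -4.4 -0. ]
(377.8, 246.2) [ 557.62436162 -232.8366027    72.9       ]
```

Emit:
move_arm --steps '[[[0, -0.03, 0.6], 0, 0.55], [[0, 0, 0.6], 0, 0.55], [[0, 0, 0.6], 0, 0.55], [[0, 0, 0.6], 0, 0.55], [[0, 0, 0.5], 0, 0.55], [[0, 0, 0.4], 0, 0.55], [[0, 0, 0.3], 0, 0.55], [[0, 0, 0], 0, 0.55], [[0, 0, 0], 0, 0.75], [[0, 0, 0], 0, 0.8], [[0, 0, 0], 0, 0.8]]'

```text
t: 6.22
ee_pos: [562.0, -231.5, 50.9]
orientation: [2.269, 2.171, 0.001]
ft_force: [-0.1, -0.8, 0.0]
width: 22.5
grasp_force: 0.0
```

Run:
```python
from h import *
plan(560,-231.3,47,-0.045)
c=cams.get_image("side"); np.save("side3.npy",c,allow_pickle=True)
cv2.imwrite("pics/g2.png",cv2.resize(c["image"][215:285,340:430,::-1],(720,560),interpolation=cv2.INTER_CUBIC))
```

```text
t 6.22 tcp [ 561.98 -231.52   50.94] theta -0.0444 tilt [ 1.1e-03 -5.0e-04 -1.0e+00] w 22.55 F [-0.11 -0.83  0.04] g 0.0 q6 -0.366
turn units 0.007 tool units now [ 0.005 -0.08   0.157]
tool units after turn [ 0.005 -0.079  0.157] mm [-1.98  0.22 -3.94]
```

View pics/g2.png

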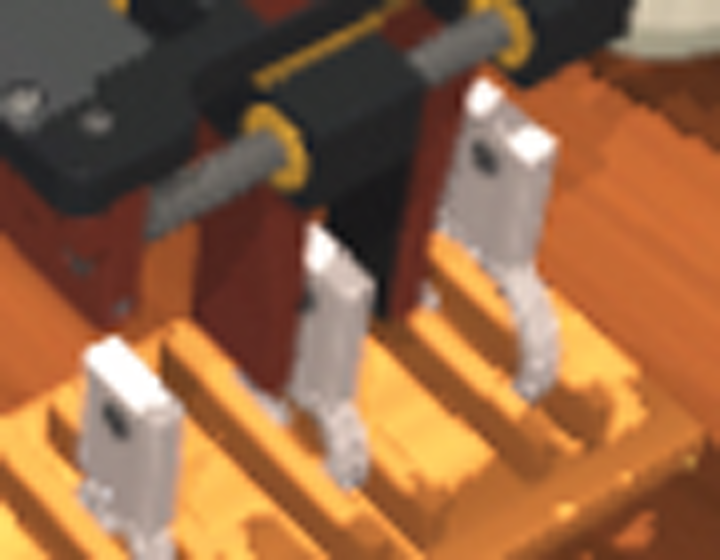

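The side view shows the middle tab between the two fingers, with similar gaps of about 7 mm on each side (fingers' inner edges at about (377,259) and (390,254)). The rails are well below. I lower a few millimetres and close.

Emit:
move_arm --steps '[[[0, 0, 0.15], 0, 0.8], [[0, 0, 0], 0, 0.85], [[0, 0, 0], 0, 0.9], [[0, 0, 0], 0, 1], [[0, 0, 0], 0, 1], [[0, 0, 0], 0, 1], [[0, 0, 0], 0, 1], [[0, 0, 0], 0, 1]]'

```text
t: 6.93
ee_pos: [561.4, -231.3, 46.4]
orientation: [-2.27, -2.172, 0.0]
ft_force: [0.1, -0.4, -0.5]
width: 7.5
grasp_force: 30.0
```

```bash
python3 -c "
from h import *
plan(560,-231.3,120,0.29)"
```

```text
t 6.93 tcp [ 561.41 -231.27   46.4 ] theta -0.0444 tilt [-1.e-04  0.e+00 -1.e+00] w 7.51 F [ 0.13 -0.42 -0.53] g 30.0 q6 -0.366
turn units -3.832 tool units now [-0.003 -0.057 -2.944]
tool units after turn [ 0.015 -0.054 -2.944] mm [-1.41e+00 -3.00e-02  7.36e+01]
```

Emit:
move_arm --steps '[[[0, 0, -0.2], 0, 1], [[0, 0, -0.4], 0, 1], [[0, 0, -0.6], 0, 1], [[0, 0, -0.8], 0, 1], [[0, 0, -0.8], 0, 1], [[0, 0, -0.8], 0, 1], [[0, 0, -0.8], 0, 1], [[0, 0, -0.6], 0, 1], [[0, 0, 0], 0, 1], [[0, 0, 0], 0, 1], [[0, 0, 0], 0, 1], [[0, 0, 0], 0, 1]]'

```text
t: 7.93
ee_pos: [560.6, -230.9, 170.3]
orientation: [-2.269, -2.17, 0.001]
ft_force: [-0.1, 0.1, -0.6]
width: 8.3
grasp_force: 30.0
```

```bash
python3 -c "
from h import *
c=cams.get_image('side'); np.save('side4.npy',c,allow_pickle=True)
plan(450,41,160,0.29)
for th in('clip','clip_small','clip_large'): print(th,[(round(b['p'],2),np.round(b['rect'],1).tolist()) for b in cams.boxes_of('side',th)][:3])
"
```

```text
t 7.98 tcp [ 560.7  -230.98  170.22] theta -0.0443 tilt [-2.e-03  8.e-04 -1.e+00] w 7.71 F [-0.63  0.35  0.29] g 30.0 q6 -0.366
turn units -3.831 tool units now [10.672 -4.905  0.427]
tool units after turn [11.691 -1.132  0.409] mm [-110.7   271.98  -10.22]
clip [(0.77, [384.7, 207.0, 20.8, 36.6])]
clip_small [(0.8, [358.4, 274.0, 13.6, 30.7])]
clip_large [(0.7, [398.0, 243.2, 23.0, 41.2])]
```

The clip is in the grip and lifted, and the other two are still in place. I turn to the pin's direction and then move to a hover over the land.

Emit:
move_arm --steps '[[[0, 0, 0], -0.8, 1], [[0, 0, 0], -0.8, 1], [[0, 0, 0], -0.8, 1], [[0, 0, 0], -0.8, 1], [[0, 0, 0], -0.63, 1], [[0, 0, 0], 0, 1]]'

```text
t: 8.63
ee_pos: [561.3, -231.2, 170.9]
orientation: [-1.874, -2.52, 0.0]
ft_force: [-0.1, 0.2, -1.1]
width: 8.2
grasp_force: 30.0
```

```bash
python3 -c "
from h import *
plan(472.5,48.1,150,0.29)"
```

```text
t 8.63 tcp [ 561.29 -231.23  170.94] theta 0.2918 tilt [-7.e-04  3.e-04 -1.e+00] w 8.18 F [-0.12  0.25 -1.08] g 30.0 q6 -0.702
turn units 0.021 tool units now [11.722 -0.186  0.843]
tool units after turn [11.722 -0.208  0.838] mm [-88.79 279.33 -20.94]
```

Emit:
move_arm --steps '[[[0.5, 0, 0], 0, 1], [[0.8, 0, 0], 0, 1], [[1, 0, 0], 0, 1], [[1, 0, 0], 0, 1], [[1, 0, 0], 0, 1], [[1, 0, 0], 0, 1], [[1, 0, 0], 0, 1], [[1, 0, 0], 0, 1], [[1, -0.1, 0], 0, 1], [[1, -0.1, 0], 0, 1], [[1, 0, 0.2], 0, 1], [[0.8, 0, 0.2], 0, 1], [[0.4, 0, 0.2], 0, 1], [[0.2, 0, 0.2], 0, 1], [[0, 0, 0], 0, 1], [[0, 0, 0], 0, 1], [[0, 0, 0], 0, 1]]'

```text
t: 10.05
ee_pos: [473.5, 46.9, 151.5]
orientation: [1.878, 2.518, 0.0]
ft_force: [-0.5, -1.1, 0.0]
width: 7.6
grasp_force: 30.0
```

Run:
```python
from h import *
A=[]
for n,x0,y0 in(("side",215,110),("top",200,215)):
    c=cams.get_image(n); np.save(n+"5.npy",c,allow_pickle=True)
    A.append(cv2.resize(c["image"][y0:y0+75,x0:x0+66,::-1],(396,450),interpolation=cv2.INTER_CUBIC))
plan(472.5,48.1,150,0.29)
cv2.imwrite("pics/p1.png",np.hstack(A))
```

```text
t 10.15 tcp [473.57  46.86 151.61] theta 0.2885 tilt [ 5.e-04 -0.e+00 -1.e+00] w 7.84 F [ 0.68 -0.04 -1.28] g 30.0 q6 -0.215
turn units -0.017 tool units now [ 0.06  -0.027  0.064]
tool units after turn [ 0.06  -0.027  0.064] mm [-1.07  1.24 -1.61]
```

View pics/p1.png

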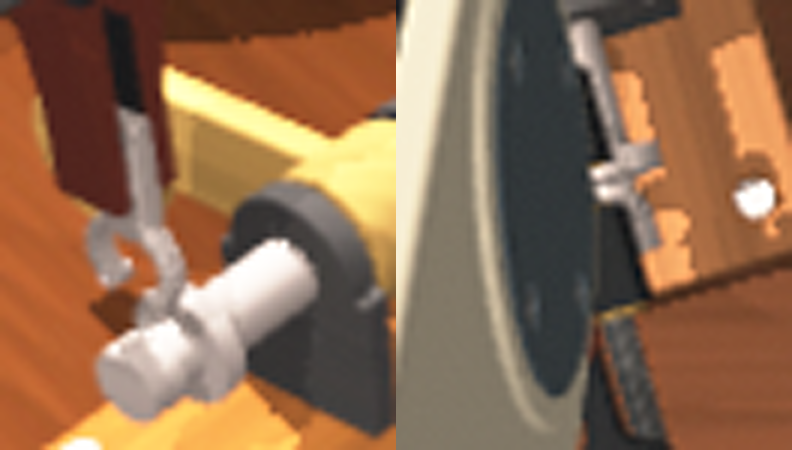

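The side view shows the clip's two jaw ends at about (234,156) and (241,164), above the pin's land and groove. The pin's end face is at about (236,174). In the top view only the -y side of the collar can be seen. I overlay the models to measure the clip-to-pin offset in the same picture.

Run:
```python
from h import *
c=np.load("side5.npy",allow_pickle=True).item()
x0,y0,w,h,sc=218,112,72,72,8
im=cv2.resize(c["image"][y0:y0+h,x0:x0+w,::-1],None,fx=sc,fy=sc,interpolation=cv2.INTER_CUBIC)
im0=im.copy()
def fr(o,th): 
    C,s=np.cos(th),np.sin(th);return lambda L:np.array(o)+np.array([[C,-s,0],[s,C,0],[0,0,1]])@np.array(L,float)
def poly(f,pts,col,cl=True):
    q=np.array([(proj(c,f(p))-[x0,y0]+.44)*sc for p in pts]); cv2.polylines(im,[q.round().astype(np.int32)],cl,col,1,cv2.LINE_AA)
clip=fr([473.57,46.86,151.61-24],.2885)
a=np.linspace(np.pi*1.5+.75,np.pi*3.5-.75,60)
for x in(-4,4):
    poly(clip,[(x,17*np.cos(t),17*np.sin(t)) for t in a],(255,0,0),False)
    poly(clip,[(x,-11,15.5),(x,-11,50.5),(x,11,50.5),(x,11,15.5)],(255,0,0))
pin=fr([486.9,53.0,85],.29); b=np.linspace(0,2*np.pi,60)
for x,r in((-23,13),(-10,13),(0,20),(8,20)): poly(pin,[(x,r*np.cos(t),r*np.sin(t)) for t in b],(0,200,0))
print("end",proj(c,pin((-23,0,0))),"mouth",proj(c,clip((0,0,-12.4))))
cv2.imwrite("pics/ov.png",im)
```

```text
end [235.5099205  171.98760212] mouth [237.47894392 156.78272917]
```

View pics/ov.png

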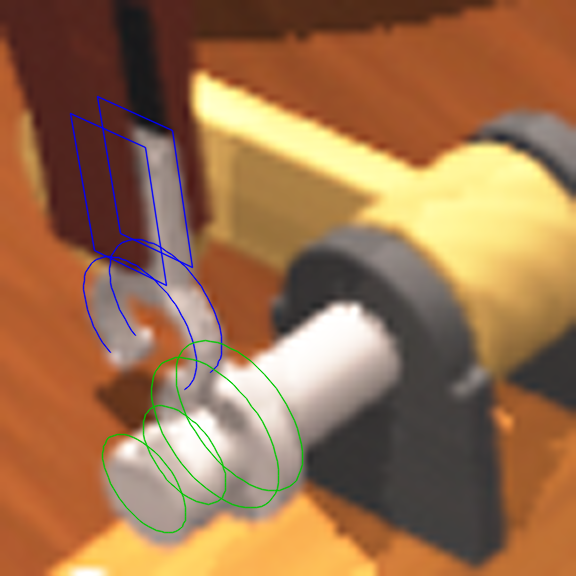

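The overlay shows the clip within about 1 mm of its predicted place. The pin sits about 1 mm further to -y than assumed, so I take the axis through (486.9, 52.3). I move sideways by 1.4 mm and lower to the feeling height.

Emit:
move_arm --steps '[[[0.03, 0, 0.2], 0, 1], [[0.03, 0, 0.2], 0, 1], [[0, 0, 0.15], 0, 1], [[0, 0, 0.1], 0, 1], [[0, 0, 0.05], 0, 1], [[0, 0, 0], 0, 1], [[0, 0, 0], 0, 1], [[0, 0, 0], 0, 1], [[0, 0, 0], 0, 1]]'

```text
t: 10.9
ee_pos: [472.7, 49.1, 134.1]
orientation: [1.877, 2.519, 0.0]
ft_force: [-0.4, 0.2, -1.2]
width: 7.9
grasp_force: 30.0
```

```bash
cat > q.py <<'E'
from h import *
o=ctrl.get_obs();p=np.array(o["ee_pos"]);u=np.array([np.cos(.29),np.sin(.29)]);n=np.array([-u[1],u[0]])
d=p[:2]-[486.9,52.3];F=np.array(o["ft_force"])
R=cv2.Rodrigues(np.array(o["orientation"]))[0]
print("t",round(o["t"],2),"along",(d@u).round(2),"lat",(d@n).round(2),"clip z over axis",round(p[2]-24-85,2),"Fu,Fn,Fz",(F[:2]@u).round(2),(F[:2]@n).round(2),F[2].round(2),"w",round(o["width"],2),"tilt",R[:2,2].round(4),"M",np.round(o["moment"],2))
E
python3 q.py
```

```text
t 10.9 along -14.5 lat 0.94 clip z over axis 25.08 Fu,Fn,Fz -0.3 0.34 -1.23 w 7.88 tilt [0.0003 0.    ] M [-0.06  0.02 -0.02]
```

Emit:
move_arm --steps '[[[-0.035, 0.04, 0], 0, 1], [[0, 0.04, 0], 0, 1], [[0, 0.04, 0], 0, 1], [[0, 0.04, 0], 0, 1], [[0, 0.04, 0], 0, 1], [[0, 0.04, 0], 0, 1], [[0, 0, 0], 0, 1]]'

```text
t: 11.48
ee_pos: [478.9, 50.0, 134.0]
orientation: [1.877, 2.519, 0.0]
ft_force: [-0.4, -0.7, -0.2]
width: 8.0
grasp_force: 30.0
```

```bash
python3 q.py
```

```text
t 11.48 along -8.34 lat 0.04 clip z over axis 24.96 Fu,Fn,Fz -0.55 -0.59 -0.16 w 8.0 tilt [0.0002 0.    ] M [-0.06  0.01  0.02]
```

Emit:
move_arm --steps '[[[0, 0.04, 0], 0, 1], [[0, 0.02, 0], 0, 1], [[0, 0.02, 0], 0, 1], [[0, 0, 0], 0, 1]]'

```text
t: 11.82
ee_pos: [480.6, 50.5, 133.9]
orientation: [1.877, 2.519, 0.0]
ft_force: [-0.6, 0.4, -1.2]
width: 7.4
grasp_force: 30.0
```

Emit:
move_arm --steps '[[[0, 0.02, 0], 0, 1], [[0, 0, 0], 0, 1]]'

```text
t: 11.98
ee_pos: [481.1, 50.6, 133.9]
orientation: [1.877, 2.519, -0.0]
ft_force: [-0.0, -0.4, -0.5]
width: 7.8
grasp_force: 30.0
```

Emit:
move_arm --steps '[[[0, 0.02, 0], 0, 1], [[0, 0, 0], 0, 1]]'

```text
t: 12.15
ee_pos: [481.5, 50.7, 133.9]
orientation: [-1.877, -2.519, 0.0]
ft_force: [0.6, -0.1, -0.1]
width: 7.9
grasp_force: 30.0
```

```bash
python3 q.py
```

```text
t 12.15 along -5.64 lat 0.06 clip z over axis 24.91 Fu,Fn,Fz 0.51 -0.22 -0.11 w 7.95 tilt [-0.0001 -0.    ] M [-0.11  0.04  0.02]
```

Emit:
move_arm --steps '[[[0, 0.02, 0], 0, 1], [[0, 0, 0], 0, 1]]'

```text
t: 12.32
ee_pos: [481.6, 50.8, 133.8]
orientation: [-1.877, -2.519, 0.001]
ft_force: [-1.4, -1.3, -0.7]
width: 8.0
grasp_force: 30.0
```

Emit:
move_arm --steps '[[[0, 0.02, 0], 0, 1], [[0, 0, 0], 0, 1]]'

```text
t: 12.48
ee_pos: [481.7, 50.9, 133.7]
orientation: [-1.877, -2.518, 0.002]
ft_force: [-3.7, -1.5, -0.4]
width: 7.8
grasp_force: 30.0
```

I felt the collar with a push of about 4 N, at a clip centre of about -5.5 mm along the pin. I back off 1 mm to the groove's middle.

Emit:
move_arm --steps '[[[0, -0.04, 0], 0, 1], [[0, -0.03, 0], 0, 1], [[0, 0, 0], 0, 1], [[0, 0, 0], 0, 1]]'

```text
t: 12.82
ee_pos: [481.2, 50.6, 134.1]
orientation: [1.877, 2.518, 0.001]
ft_force: [-0.3, -0.2, -0.5]
width: 8.1
grasp_force: 30.0
```

```bash
python3 q.py
```

```text
t 12.82 along -5.92 lat -0.02 clip z over axis 25.1 Fu,Fn,Fz -0.39 -0.14 -0.49 w 8.07 tilt [0.001  0.0001] M [-0.01  0.05  0.02]
```

Emit:
move_arm --steps '[[[0, -0.025, 0], 0, 1], [[0, 0, 0.08], 0, 1], [[0, 0, 0.06], 0, 1], [[0, 0, 0.06], 0, 1], [[0, 0, 0], 0, 1], [[0, 0, 0], 0, 1]]'

```text
t: 13.32
ee_pos: [480.1, 50.3, 128.7]
orientation: [-1.877, -2.519, 0.0]
ft_force: [-0.2, -0.7, -0.2]
width: 8.1
grasp_force: 30.0
```

```bash
python3 q.py
```

```text
t 13.32 along -7.09 lat 0.08 clip z over axis 19.74 Fu,Fn,Fz -0.37 -0.63 -0.2 w 8.08 tilt [-0.0004 -0.    ] M [-0.09  0.09 -0.03]
```

The clip is already below the land's contact height (19.7 mm) with no force, so it is in the groove. I centre it by 0.5 mm and press gently.

Emit:
move_arm --steps '[[[0, 0.02, 0.04], 0, 1], [[0, 0, 0.04], 0, 1], [[0, 0, 0.04], 0, 1], [[0, 0, 0], 0, 1]]'

```text
t: 13.65
ee_pos: [481.1, 50.5, 126.1]
orientation: [1.877, 2.518, 0.001]
ft_force: [0.6, -0.5, 1.1]
width: 7.9
grasp_force: 30.0
```

```bash
python3 q.py
```

```text
t 13.65 along -6.06 lat -0.03 clip z over axis 17.08 Fu,Fn,Fz 0.39 -0.66 1.14 w 7.94 tilt [0.0009 0.0001] M [-0.06 -0.07  0.02]
```

Emit:
move_arm --steps '[[[0, -0.01, 0.03], 0, 1], [[0, 0, 0.03], 0, 1], [[0, 0, 0.03], 0, 1], [[0, 0, 0], 0, 1]]'

```text
t: 13.98
ee_pos: [481.2, 50.5, 124.1]
orientation: [1.877, 2.518, 0.002]
ft_force: [2.0, 1.0, 4.2]
width: 7.5
grasp_force: 30.0
```

```bash
python3 q.py
```

```text
t 13.98 along -6.0 lat -0.06 clip z over axis 15.13 Fu,Fn,Fz 2.19 0.34 4.18 w 7.51 tilt [0.0017 0.0002] M [-0.04 -0.14  0.01]
```

Emit:
move_arm --steps '[[[0, 0, 0.03], 0, 1], [[0, 0, 0.03], 0, 1], [[0, 0, 0.03], 0, 1], [[0, 0, 0], 0, 1]]'

```text
t: 14.32
ee_pos: [481.1, 50.5, 121.8]
orientation: [1.877, 2.518, 0.002]
ft_force: [0.7, 1.7, 2.0]
width: 7.8
grasp_force: 30.0
```

```bash
python3 q.py
```

```text
t 14.32 along -6.08 lat -0.06 clip z over axis 12.76 Fu,Fn,Fz 1.16 1.44 2.01 w 7.79 tilt [0.0015 0.0002] M [ 0.02 -0.21  0.03]
```

Emit:
move_arm --steps '[[[0, 0, 0.03], 0, 1], [[0, 0, 0.03], 0, 1], [[0, 0, 0.03], 0, 1], [[0, 0, 0], 0, 1]]'

```text
t: 14.65
ee_pos: [480.7, 50.5, 119.2]
orientation: [1.877, 2.519, 0.001]
ft_force: [0.5, 0.6, 1.9]
width: 7.6
grasp_force: 30.0
```

```bash
python3 q.py
```

```text
t 14.65 along -6.47 lat 0.01 clip z over axis 10.18 Fu,Fn,Fz 0.67 0.39 1.88 w 7.64 tilt [0.0006 0.    ] M [-0.05 -0.22  0.01]
```

Emit:
move_arm --steps '[[[0, 0, 0.04], 0, 1], [[0, 0, 0.04], 0, 1], [[0, 0, 0.04], 0, 1], [[0, 0, 0], 0, 1]]'

```text
t: 14.98
ee_pos: [480.0, 50.4, 115.6]
orientation: [-1.877, -2.519, 0.001]
ft_force: [2.5, -0.3, -4.1]
width: 7.7
grasp_force: 30.0
```

```bash
python3 q.py
```

```text
t 14.98 along -7.15 lat 0.12 clip z over axis 6.58 Fu,Fn,Fz 2.3 -0.97 -4.08 w 7.66 tilt [-0.0009 -0.0001] M [-0.11 -0.41 -0.02]
```

The force has reversed to -4 N, so the clip is snapping in. I continue down gently to home.

Emit:
move_arm --steps '[[[0, 0.01, 0.04], 0, 1], [[0, 0, 0.04], 0, 1], [[0, 0, 0.03], 0, 1], [[0, 0, 0], 0, 1]]'

```text
t: 15.32
ee_pos: [480.1, 50.4, 112.8]
orientation: [-1.877, -2.518, 0.001]
ft_force: [1.2, -0.7, -6.0]
width: 7.9
grasp_force: 30.0
```

```bash
python3 q.py
```

```text
t 15.32 along -7.03 lat 0.14 clip z over axis 3.85 Fu,Fn,Fz 0.95 -1.07 -5.95 w 7.86 tilt [-0.0012 -0.0001] M [-0.15 -0.15 -0.  ]
```

Emit:
move_arm --steps '[[[0, 0, 0.04], 0, 1], [[0, 0, 0.04], 0, 1], [[0, 0, 0], 0, 1]]'

```text
t: 15.57
ee_pos: [480.4, 50.5, 111.1]
orientation: [-1.877, -2.519, 0.001]
ft_force: [1.1, 0.2, -5.8]
width: 7.6
grasp_force: 30.0
```

```bash
python3 q.py
```

```text
t 15.57 along -6.72 lat 0.11 clip z over axis 2.11 Fu,Fn,Fz 1.06 -0.16 -5.79 w 7.57 tilt [-0.0005 -0.    ] M [-0.18 -0.12  0.03]
```

Emit:
move_arm --steps '[[[0, 0, 0.03], 0, 1], [[0, 0, 0.03], 0, 1], [[0, 0, 0], 0, 1]]'

```text
t: 15.82
ee_pos: [480.7, 50.5, 109.9]
orientation: [1.877, 2.519, 0.0]
ft_force: [1.2, -1.0, -1.9]
width: 7.7
grasp_force: 30.0
```

```bash
python3 q.py
```

```text
t 15.82 along -6.45 lat 0.07 clip z over axis 0.88 Fu,Fn,Fz 0.87 -1.26 -1.93 w 7.66 tilt [0. 0.] M [-0.17 -0.01  0.05]
```

Emit:
move_arm --steps '[[[0, 0, 0.02], 0, 1], [[0, 0, 0.02], 0, 1], [[0, 0, 0], 0, 1]]'

```text
t: 16.07
ee_pos: [480.8, 50.5, 109.0]
orientation: [1.877, 2.519, 0.0]
ft_force: [-0.9, -0.4, -0.8]
width: 7.6
grasp_force: 30.0
```

```bash
python3 q.py
```

```text
t 16.07 along -6.36 lat 0.06 clip z over axis -0.0 Fu,Fn,Fz -0.95 -0.08 -0.78 w 7.59 tilt [0.0002 0.0001] M [-0.04 -0.01  0.04]
```

Emit:
move_arm --steps '[[[0, 0, 0.02], 0, 1], [[0, 0, 0.01], 0, 1], [[0, 0, 0], 0, 1]]'

```text
t: 16.32
ee_pos: [480.9, 50.5, 108.5]
orientation: [1.877, 2.519, 0.0]
ft_force: [-1.1, -0.4, 3.1]
width: 7.6
grasp_force: 30.0
```

```bash
python3 q.py
```

```text
t 16.32 along -6.3 lat 0.03 clip z over axis -0.55 Fu,Fn,Fz -1.14 -0.09 3.05 w 7.6 tilt [0.0004 0.0001] M [-0.08  0.22 -0.02]
```

The clip bears on the groove floor with 3 N at the expected height (home). I release it and retreat upward.

Emit:
move_arm --steps '[[[0, 0, 0], 0, 1], [[0, 0, 0], 0, 0.85], [[0, 0, 0], 0, 0.75], [[0, 0, 0], 0, 0.72], [[0, 0, 0], 0, 0.72], [[0, 0, 0], 0, 0.72], [[0, 0, -0.2], 0, 0.72], [[0, 0, -0.4], 0, 0.72], [[0, 0, -0.6], 0, 0.72], [[0, 0, -0.8], 0, 0.72], [[0, 0, -1], 0, 0.72], [[0, 0, -1], 0, 0.72], [[0, 0, -1], 0, 0.72], [[-0.7, -0.5, 0], 0, 0.72], [[-1, -0.5, 0], 0, 0.72], [[-1, 0, 0], 0, 0.72], [[-1, 0, 0], 0, 0.72], [[-1, 0, 0], 0, 0.72], [[-1, 0, 0], 0, 0.72], [[-1, 0, 0], 0, 0.72]]'

```text
t: 17.98
ee_pos: [504.8, -118.4, 234.3]
orientation: [1.877, 2.518, 0.001]
ft_force: [0.8, -0.0, 0.8]
width: 24.3
grasp_force: 0.0
```

Emit:
move_arm --steps '[[[-1, 0, 0], 0, 0.72], [[-1, 0, 0], 0, 0.72], [[-0.5, 0, 0], 0, 0.72], [[0, 0, 0], 0, 0.72], [[0, 0, 0], 0, 0.72], [[0, 0, 0], 0, 0.72]]'

```text
t: 18.48
ee_pos: [521.9, -176.0, 233.3]
orientation: [-1.877, -2.519, -0.0]
ft_force: [0.4, -0.4, 0.8]
width: 24.8
grasp_force: 0.0
```

Run:
```python
from h import *
A=[]
for n,x0,y0 in(("side",205,100),("top",190,200)):
    c=cams.get_image(n)
    A.append(cv2.resize(c["image"][y0:y0+90,x0:x0+78,::-1],(390,450),interpolation=cv2.INTER_CUBIC))
    for th in("clip","clip_small","clip_large"): print(n,th,[(round(b['p'],2),np.round(b['rect'],1).tolist()) for b in cams.boxes_of(n,th)][:2])
plan(472.5,48.1,150,0.29)
cv2.imwrite("pics/fin.png",np.hstack(A))
```

```text
side clip []
side clip_small [(0.64, [357.4, 273.3, 14.9, 31.8])]
side clip_large [(0.78, [398.6, 244.7, 22.0, 39.8]), (0.55, [376.6, 277.1, 105.0, 71.3])]
top clip [(0.67, [233.8, 249.4, 21.8, 4.0])]
top clip_small []
top clip_large []
t 18.88 tcp [ 522.45 -176.66  233.25] theta 0.2905 tilt [ 0. -0. -1.] w 24.82 F [ 0.68 -0.82  0.36] g 0.0 q6 -0.638
turn units 0.005 tool units now [9.186 0.66  3.33 ]
tool units after turn [9.186 0.656 3.33 ] mm [-49.95 224.76 -83.25]
```

View pics/fin.png

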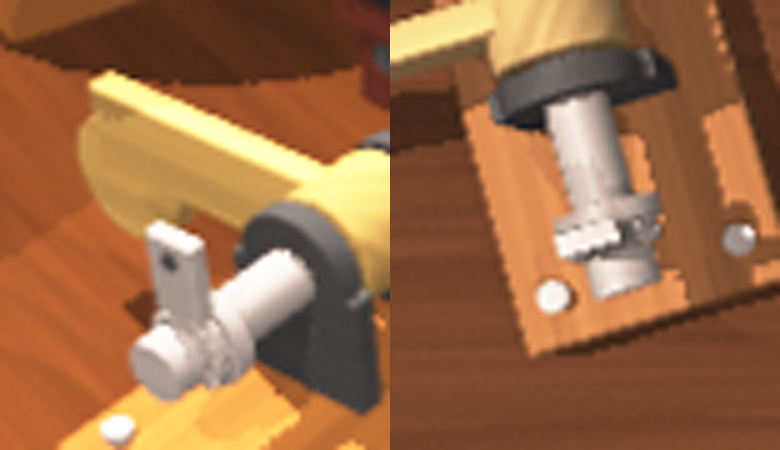

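The clip stands upright between the land and the collar (side at about (240,162), top at about (231,248)). The gripper is clear, and the other two clips show at their old pixel places. I hand in.

```bash
python3 -c "
from h import *
print(ctrl.close_job())"
```

```text
the job is handed in; nothing more can be done
None
```

I pressed the middle-sized clip home in the pin's groove and released it, with about 6 N the highest wrist force I read. The final side view shows the other two clips still in the rack; the job is handed in, but no verdict came back.

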